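# Lay out the microscope practice bench

### The job

Lay out the bench for the next trainee: take the stack of three containers apart and take the tall bottle out of the carton, and stand each one in the grey holder made for its outline - the oblong metal case in the oblong tray, the round tin in the wide round dish, the square block in the square tray, and the bottle on the small round coaster. Each must end standing flat on its holder's floor, inside the lip, and nothing may be tipped over on the way.

Things in the scene. Friction and masses are not known exactly. Their poses are not given: they have to be found in the camera images.
- cassette: Bottom of the stack: oblong aluminium instrument case, 90 mm along its x, 60 mm along its y, 32 mm high, about 0.22 kg, standing on the table with dark slots near its two short ends. Origin: centre of its underside; z up. Loose.
- tin: Middle of the stack: plain round steel tin, 52 mm in diameter, 32 mm high, about 0.13 kg, standing loose on the case, within 7 mm of its middle. Origin: centre of its underside; z up.
- burblock: Top of the stack: square white block, 34 x 34 mm (sides along its x and y), 32 mm high, with nine dark dots on top, about 0.08 kg, standing loose on the tin. Origin: centre of its underside; z up.
- bottle: Amber glass bottle with a white cap, 120 mm high, standing in one of the four cells of the carton and reaching 48 mm above the carton's rim. Round body 34 mm in diameter up to 80 mm, then a shoulder, then a straight cap 28 mm in diameter from 88 to 120 mm above its underside, good to grip. About 0.12 kg. Origin: centre of its underside; z up. Loose.
- carton: Cardboard carton, fixed to the table, 100 x 100 mm and 75 mm high, open on top, walls and the two crossing dividers 3 mm thick, making 2 x 2 cells, each about 46 mm square; its floor is 3 mm thick. Besides the bottle it holds two short loose jars 56 mm high (not part of the job). Origin: centre of its underside; sides along its x and y.
- long_tray: Oblong tray for the case, hollow 104 mm (its x) by 74 mm (its y), outside 112 x 82 mm. Plastic, grey, fixed to the table. Floor 3 mm thick, so a thing standing in it has its underside 3 mm above the table; a low lip 4 mm thick all round whose top is 9 mm above the table. Origin: centre of its underside, on the table, z up.
- square_tray: Square tray for the block, hollow 48 x 48 mm (sides along its x and y), outside 56 x 56 mm. Plastic, grey, fixed to the table. Floor 3 mm thick, so a thing standing in it has its underside 3 mm above the table; a low lip 4 mm thick all round whose top is 9 mm above the table. Origin: centre of its underside, on the table, z up.
- wide_dish: Wide round dish for the tin, hollow 66 mm in diameter, outside 74 mm. Plastic, grey, fixed to the table. Floor 3 mm thick, so a thing standing in it has its underside 3 mm above the table; a low lip 4 mm thick all round whose top is 9 mm above the table. Origin: centre of its underside, on the table, z up.
- coaster: Small round coaster for the bottle, hollow 48 mm in diameter, outside 56 mm. Plastic, grey, fixed to the table. Floor 3 mm thick, so a thing standing in it has its underside 3 mm above the table; a low lip 4 mm thick all round whose top is 9 mm above the table. Origin: centre of its underside, on the table, z up.

How it is judged:
By the outcome, as a careful person would: the job done as asked, in the order asked, and still so for the second after the job is handed in, with the robot touching nothing.
It also fails if it takes over 109 s, if anything falls off the work surface, if the arm or the gripper's body presses on something with over 40 N, if the wrist force passes 120 N, or if a joint passes its speed limit or range.

### The arm

A 7-joint arm with a two-finger parallel gripper is mounted at the origin on the work surface. World frame = base frame: x ahead of the robot, y to its left, z up, the work surface at z = 0. Lengths are in m, angles in rad, forces in N, time in s.
With the tool pointing down it reaches from about 0.4 to 0.85 m from the base axis. Payload 4.5 kg.
Tool frame: the origin (TCP) lies between the finger pads; the fingertips stand 11 mm ahead of it and the grasp point (between the pads) lies 8 mm behind it (r.nose_length is the distance from the TCP to the fingertips, in m); z points along the fingers, y is the line along which they close (so a half turn about z gives the same grasp; the last joint's range is limited). The gripper opens to 88 mm and grips with 3 to 60 N. Pads are 18 mm wide; open, the fingers measure 123 mm over their backs; the gripper's body (75 mm by 187 mm) begins 45 mm behind the grasp point.
Start: joints at [1.253, 0.689, -0.195, 1.565, 0.157, 0.902, -0.215], TCP at [0.215, -0.587, 0.25] pointing down, gripper open.
Joint ranges: [-3.01, 3.01], [-0.46, 2.08], [-1.47, 1.51], [0.13, 2.56], [-1, 4.14], [0.04, 2.09], [-2.66, 2.66]. Speed limits (rad/s): [2.57, 2.57, 3.14, 3.14, 3.14, 3.14, 3.14].

### API

Orientations are given as a unit quaternion [x, y, z, w].
In Python, from plant import get_state, snapshot, camera_model, r gives the robot as it stands.
- The arm moves only by the shell command python3 -m inch 'ROWS' [FORCE]. ROWS is text: rows parted by semicolons, each of 7 numbers parted by spaces: the opening, from -1 (shut) to 1 (fully open), then the shift along the tool's x, y, z in m, then the turn, a rotation vector about the tool's x, y, z in rad. A call has 1 to 20 rows; each row shifts and turns the commanded pose from where the row before left it, along the tool's axes as they then stand; what a row does not reach is not made up. A row lasts 1/12 s, in which the tool goes at most 41.7 mm and 7.16 degrees, less where a joint would pass 70% of its speed; a pose out of reach is approached as far as the arm can. A call is refused whole if a number of a shift passes 0.0417 or a number of a turn 0.125, either way. A call with a gripper value outside its range is refused whole. The fingers move at their own pace and stop on an object; FORCE is the grip in N (left out, the last holds). Time passes only in rows, so rows that do not move let the fingers close. It gives the time, the measured TCP pose, the force, the opening and the grip force at its end, in the units of the state.
- get_state(): the state, without advancing time (a new reading comes with each control period).
- snapshot(name): name is "side" or "top" or "wrist"; returns (picture, depth): 420x560x3 uint8, red, green, blue; 420x560 float32, m along the optical axis (not along the pixel's ray), 0 where there is no reading.
- camera_model(name): a dict with "intrinsics" (3x3 intrinsics, pixels), "view" (4x4, takes a point from world to camera coordinates). Camera axes: x right, y down, z forward; pixel columns grow to the right and rows downward; lengths in m; the calibration is good to about 2 mm. A picture is of the moment at which its call begins: read the wrist's pose just before it. camera_model takes no time and is no camera call; for the wrist camera it gives the pose at the moment of the call.
- r.finish_job(): hands the job in; it is judged then, once.
The state is a dict: "clock": time; "q": joint angles; "qd": joint speeds; "joint_torque": joint torques, N m; "tool_pos": TCP position; "eef_rot": TCP orientation; "contact_force": force on the tool from outside, world axes, zero at the start; "moment": the same for the moment, N m; "opening": opening from 0.0 (shut) to 1.0 (fully open); "finger_force": force on a finger pad.
Only numpy, scipy, OpenCV 4.12 (cv2) and the standard library are available. Lean on these libraries where they do the work, as an engineer would, in place of code of your own. Each camera call takes 0.05 s, during which the arm holds its last target. There are 200 camera calls.

## Working session

There is one attempt and no reset: what is moved stays moved. The work goes in short steps, Python scripts to look and compute and a shell command to move; the robot and the scene stay as the last step left them, time stands still between calls to the robot, and variables do not carry over. Pictures are saved under pics/ and viewed, at most 14 in all, crops included, and the job is handed in when it is done.

```bash
mkdir -p pics; ls; python3 - <<'E'
from plant import get_state, snapshot, camera_model, r
import cv2,numpy as np
s=get_state();print({k:np.round(v,3).tolist() for k,v in s.items()})
for n in("top","side"):
    p,d=snapshot(n);cv2.imwrite(f"pics/{n}0.png",p[:,:,::-1]);np.savez(f"{n}0.npz",p=p,d=d)
    c=camera_model(n);print(n,np.round(c["intrinsics"],1).tolist(),np.round(c["view"],3).tolist())
E
```

```text
pics
{'clock': 0.0, 'q': [1.253, 0.69, -0.195, 1.566, 0.157, 0.903, -0.215], 'qd': [-0.0, -0.0, -0.0, 0.001, -0.001, -0.001, 0.0], 'joint_torque': [0.0, -52.756, -1.267, -15.343, -0.053, 0.006, 0.0], 'tool_pos': [0.215, -0.586, 0.249], 'eef_rot': [0.985, 0.175, -0.0, -0.001], 'contact_force': [0.133, -0.513, -0.166], 'moment': [0.021, 0.06, -0.011], 'finger_force': 0.0, 'opening': 0.999}
top [[488.8, 0.0, 274.6], [0.0, 488.8, 214.6], [0.0, 0.0, 1.0]] [[-0.017, -1.0, -0.0, 0.002], [-0.998, 0.017, -0.064, 0.519], [0.064, -0.001, -0.998, 1.047], [0.0, 0.0, 0.0, 1.0]]
side [[449.0, 0.0, 282.1], [0.0, 449.0, 216.2], [0.0, 0.0, 1.0]] [[-0.802, -0.597, -0.001, 0.41], [-0.364, 0.49, -0.792, 0.228], [0.473, -0.635, -0.61, 0.951], [0.0, 0.0, 0.0, 1.0]]
```

View pics/top0.png

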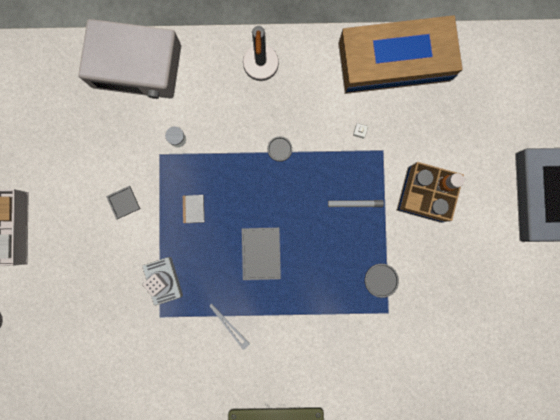

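View pics/side0.png

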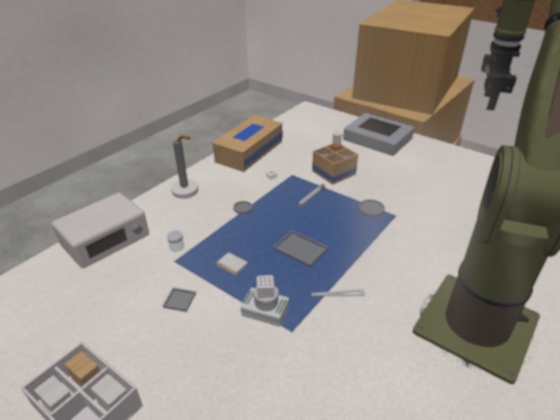

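The top view shows the stack at about (160,283), with the long tray at (261,254), dish at (381,280), square tray at (123,202), coaster at (280,149) and carton at (432,192). The bottle cap is at (456,180). The side view confirms the stack and that the bottle is in the carton. Next I'll measure positions from colour and depth.

```bash
cat > h.py <<'E'
import numpy as np,cv2
from scipy.spatial.transform import Rotation as R
from plant import get_state, snapshot, camera_model, r
def cloud(c,d):
    K=c["intrinsics"];v,u=np.mgrid[:d.shape[0],:d.shape[1]]
    P=np.stack([(u-K[0,2])/K[0,0]*d,(v-K[1,2])/K[1,1]*d,d],-1)
    T=np.linalg.inv(c["view"]);W=P@T[:3,:3].T+T[:3,3];W[d==0]=np.nan;return W
def onplane(c,px,z):
    K=np.array(c["intrinsics"]);T=np.linalg.inv(c["view"])
    px=np.atleast_2d(px).astype(float);ray=np.c_[(px-K[:2,2])/[K[0,0],K[1,1]],np.ones(len(px))]@T[:3,:3].T
    return (T[:3,3]+ray*((z-T[2,3])/ray[:,2])[:,None])[:,:2]
def rect(xy):
    (c,(w,h),a)=cv2.minAreaRect(np.float32(xy)*1000)
    return np.round(c,1),np.round([w,h],1),round(a,1)
def plan(x,y,yaw,z=None):
    "tool-frame shift (mm) and turn about tool z (deg) to bring TCP to x,y (m), tool y axis along yaw (deg, mod 180)"
    s=get_state();M=R.from_quat(s["eef_rot"]).as_matrix();p=np.array(s["tool_pos"])
    d=np.array([x,y,p[2] if z is None else z])-p
    ty=np.degrees(np.arctan2(M[1,1],M[0,1]))
    t=-((yaw-ty+90)%180-90)
    print("shift mm",np.round(M.T@d*1000,1),"turn deg",round(t,1),"rad",round(np.radians(t),3),"pos",np.round(p,4),"tool y at",round(ty,1),"tilt",np.round(M[:,2],3),"q7",round(s["q"][6],2))
E
python3 - <<'E'
from h import *
f=np.load("top0.npz");p,d=f["p"],f["d"];c=camera_model("top");W=cloud(c,d)
print("table z",np.nanmedian(W[350:400,60:200,2]))
def box(u,v,s): 
    m=np.zeros(d.shape,bool);m[v-s:v+s,u-s:u+s]=1;return m
for n,u,v,s in[("long",261,254,34),("dish",381,280,24),("sq",123,202,22),("coast",280,149,18)]:
    # boundary by height
    m=box(u,v,s)&(W[...,2]>0.0055)&(W[...,2]<0.03);q=W[m];print(n,m.sum(),rect(q[:,:2]),np.round(np.nanmedian(W[box(u,v,4)][:,2]),4), 'circ',cv2.minEnclosingCircle(np.float32(q[:,:2])*1000))
    hsv=cv2.cvtColor(p,cv2.COLOR_RGB2HSV);m=box(u,v,s)&(hsv[...,1]<40)&(hsv[...,2]<150)
    n_,L,st,ce=cv2.connectedComponentsWithStats(m.astype(np.uint8));k=1+st[1:,4].argmax();vv,uu=np.where(L==k)
    print("   colour",len(uu),rect(onplane(c,np.c_[uu,vv],.008)))
for lo,hi in[(.02,.04),(.055,.07),(.085,.105)]:
    m=box(160,283,32)&(W[...,2]>lo)&(W[...,2]<hi);q=W[m];print("stack",lo,m.sum(),rect(q[:,:2]),np.round(np.median(q[:,2]),4))
for lo,hi in[(.07,.08),(.1,.13)]:
    m=box(434,190,40)&(W[...,2]>lo)&(W[...,2]<hi);q=W[m];print("carton",lo,m.sum(),rect(q[:,:2]),q[:,:2].mean(0),np.round(np.median(q[:,2]),4))
# other tall things
for n,u,v,s in[("pad",193,208,16),("can",175,136,14),("cap",360,131,10)]:
    print(n,np.nanmax(W[box(u,v,s)][:,2]),np.nanmedian(W[box(u,v,4)],0))
big=cv2.resize(p[230:330,120:220],(600,600),interpolation=3);b2=cv2.resize(p[140:240,385:485],(600,600),interpolation=3)
cv2.imwrite("pics/crop.png",cv2.resize(np.hstack([big,b2]),(800,400))[:,:,::-1])
E
```

```text
table z -0.00046286374409876263
long 450 (array([439. ,  27.2]), array([143.7, 135. ]), 89.9) 0.0024 circ ((433.05389404296875, 27.248123168945312), 94.65461730957031)
   colour 1912 (array([435. ,  24.8]), array([111.4,  81.8]), 0.5)
dish 265 (array([ 376.2, -238.1]), array([95.5, 90.2]), 83.7) 0.003 circ ((371.4211120605469, -238.4700927734375), 61.887908935546875)
   colour 896 (array([ 372. , -236.5]), array([71.6, 71.1]), 43.5)
sq 218 (array([549.2, 334.5]), array([56.9, 73.5]), 24.2) 0.0025 circ ((551.284423828125, 331.1247863769531), 40.723846435546875)
   colour 655 (array([551.8, 325.3]), array([56.4, 56.6]), 23.6)
coast 151 (array([659.9, -18.6]), array([54.3, 68.1]), 83.1) 0.0028 circ ((657.1643676757812, -13.318456649780273), 37.90156936645508)
   colour 476 (array([665.1, -19.6]), array([53.5, 53.9]), 62.6)
stack 0.02 696 (array([380.4, 237.5]), array([89.6, 61.1]), 17.4) 0.0313
stack 0.055 181 (array([377.3, 234.7]), array([50.9, 48.1]), 11.9) 0.0635
stack 0.085 309 (array([377.5, 237.5]), array([33.8, 34.4]), 39.6) 0.0954
carton 0.07 550 (array([ 558.8, -337. ]), array([101.4, 101.9]), 73.6) [ 0.55807029 -0.33498874] 0.0744
carton 0.1 205 (array([ 574.9, -367.1]), array([26.3, 27.8]), 43.5) [ 0.57367287 -0.3646151 ] 0.1222
pad 0.015664030414541452 [0.53739986 0.17268844 0.0093027 ]
can 0.045612793674109975 [0.69078717 0.20536697 0.03985371]
cap 0.027103321374887912 [ 0.69945333 -0.19614943  0.01944701]
```

View pics/crop.png

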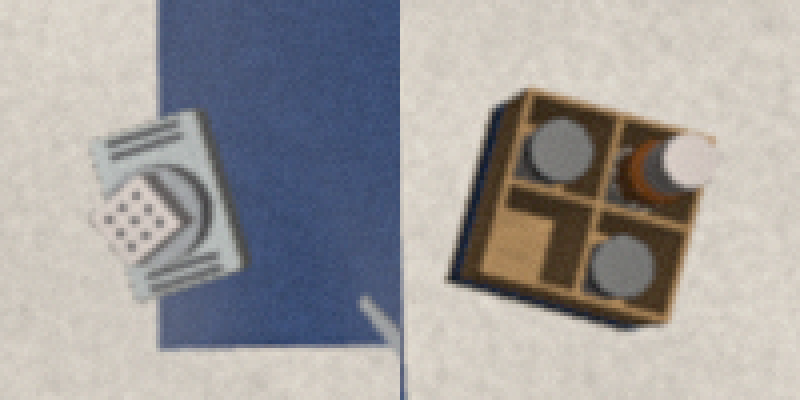

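The block sits on top at a yaw of 39.6°, the case is at 17.4° and the bottle is centred in its cell. I'll move over the stack by a route that stays clear of the base.

```bash
python3 -m inch '1 .0337 -.0235 0 0 0 0;1 .0337 -.0235 0 0 0 0;1 .0337 -.0235 0 0 0 0;1 .0337 -.0235 0 0 0 0;1 .0337 -.0235 0 0 0 0;1 .0337 -.0235 0 0 0 0;1 .0337 -.0235 0 0 0 0;1 .0337 -.0235 0 0 0 0;1 .0337 -.0235 0 0 0 0;1 .0337 -.0235 0 0 0 0' 20
python3 -m inch '1 .0107 -.0396 0 0 0 0;1 .0107 -.0396 0 0 0 0;1 .0107 -.0396 0 0 0 0;1 .0107 -.0396 0 0 0 0;1 .0107 -.0396 0 0 0 0;1 .0107 -.0396 0 0 0 0;1 .0107 -.0396 0 0 0 0;1 .0107 -.0396 0 0 0 0;1 .0107 -.0396 0 0 0 0;1 .0107 -.0396 0 0 0 0;1 0 0 0 0 0 0;1 0 0 0 0 0 0'
python3 - <<'E'
from h import *
plan(.3775,.2375,-50.4)
c=camera_model("wrist");p,d=snapshot("wrist");cv2.imwrite("pics/w1.png",p[:,:,::-1]);np.savez("w1.npz",p=p,d=d,K=c["intrinsics"],V=c["view"])
W=cloud(c,d)
for lo,hi in[(-.01,.005),(.02,.04),(.055,.07),(.085,.11)]:
    m=(W[...,2]>lo)&(W[...,2]<hi)&(abs(W[...,0]-.378)<.07)&(abs(W[...,1]-.237)<.07)
    print(lo,m.sum(),rect(W[m][:,:2]) if m.sum()>50 else '',np.median(W[m][:,2]))
E
```

```text
clock: 0.93
tool_pos: [0.4513, -0.2481, 0.2496]
eef_rot: [0.985, 0.175, -0.0, -0.0]
contact_force: [0.2, -1.4, 0.2]
opening: 1.001
finger_force: 0.0
clock: 1.93
tool_pos: [0.4141, 0.1616, 0.2495]
eef_rot: [0.984, 0.178, -0.0, -0.0]
contact_force: [0.4, -0.1, -0.7]
opening: 1.004
finger_force: 0.0
shift mm [ -7.6 -83.9   0.1] turn deg -19.0 rad -0.332 pos [0.4141 0.1616 0.2495] tool y at -69.4 tilt [-0.     0.001 -1.   ] q7 -1.78
-0.01 7598 (array([378., 237.]), array([140., 140.]), 90.0) 0.00018410632863147258
0.02 2023 (array([379.1, 238. ]), array([90.6, 60.3]), 16.9) 0.031622478066073545
0.055 608 (array([380.4, 233.9]), array([50.9, 39.7]), 52.4) 0.06365415499429236
0.085 1271 (array([376.4, 238.2]), array([34. , 34.1]), 40.3) 0.09566626582131421
```

View pics/w1.png

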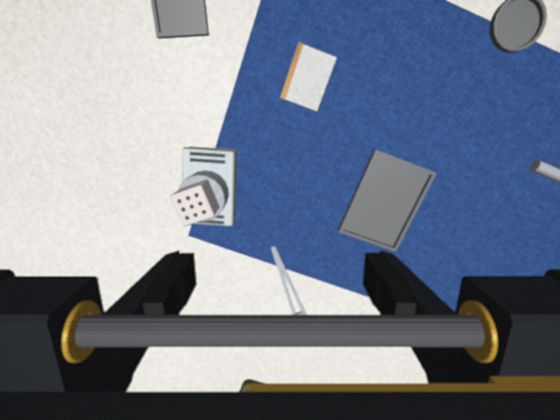

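The wrist view shows the dotted block at (194,203) on the tin and case, with the gripper clear. The refined block pose is (376.4, 238.2) mm at 40.3°. I'll align, then descend.

```bash
python3 -m inch '1 -.0028 -.0283 0 0 0 0;1 -.0028 -.0283 0 0 0 0;1 -.0028 -.0283 0 0 0 0;1 0 0 .03 0 0 -.086;1 0 0 .03 0 0 -.086;1 0 0 .03 0 0 -.086;1 0 0 .02 0 0 -.085;1 0 0 0 0 0 0;1 0 0 0 0 0 0'
python3 - <<'E'
from h import *
plan(.3764,.2382,-49.7,.085)
E
```

```text
clock: 2.73
tool_pos: [0.3778, 0.2333, 0.1393]
eef_rot: [0.941, 0.338, -0.001, 0.001]
contact_force: [0.4, -0.5, 0.5]
opening: 1.0
finger_force: 0.0
shift mm [ 2.2 -4.7 54.3] turn deg -0.8 rad -0.014 pos [0.3778 0.2333 0.1393] tool y at -50.5 tilt [-0.002 -0.003 -1.   ] q7 -1.79
```

```bash
python3 -m inch '1 .002 -.0047 .01 0 0 -.013;1 0 0 .015 0 0 0;1 0 0 .015 0 0 0;1 0 0 .014 0 0 0;.6 0 0 0 0 0 0;.2 0 0 0 0 0 0;-.1 0 0 0 0 0 0;-.4 0 0 0 0 0 0;-.4 0 0 0 0 0 0;-.4 0 0 0 0 0 0;-.4 0 0 0 0 0 0' 15
```

```text
clock: 3.65
tool_pos: [0.3764, 0.2404, 0.0861]
eef_rot: [0.938, 0.346, 0.0, -0.0]
contact_force: [-0.6, -0.0, 0.8]
opening: 0.494
finger_force: 0.0
```

```bash
python3 -m inch '-.5 0 0 0 0 0 0;-.5 0 0 0 0 0 0;-.5 0 0 0 0 0 0;-.5 0 0 0 0 0 0;-.5 0 0 0 0 0 0' 15; python3 -c "
from h import *
plan(.3764,.2382,-49.7,.085)"
```

```text
clock: 4.07
tool_pos: [0.3762, 0.2403, 0.0858]
eef_rot: [0.938, 0.347, 0.0, 0.0]
contact_force: [0.1, -0.2, 4.3]
opening: 0.381
finger_force: 15.0
shift mm [-1.2  1.7  0.8] turn deg 0.2 rad 0.004 pos [0.3762 0.2403 0.0858] tool y at -49.5 tilt [ 0. -0. -1.] q7 -1.81
```

```bash
python3 -m inch '-.5 0 0 -.008 0 0 0;-.5 0 0 -.015 0 0 0;-.5 0 0 -.02 0 0 0;-.5 0 0 -.02 0 0 0;-.5 .015 .004 0 0 0 0;-.5 .0289 .0076 0 0 0 0;-.5 .0289 .0076 0 0 0 0;-.5 .0289 .0076 0 0 0 0;-.5 .0289 .0076 0 0 0 0;-.5 .0289 .0075 0 0 0 0;-.5 .0289 .0075 0 0 0 0;-.5 0 0 0 0 0 .07;-.5 0 0 0 0 0 .08;-.5 0 0 0 0 0 .08;-.5 0 0 0 0 0 .065;-.5 0 0 0 0 0 0;-.5 0 0 0 0 0 0'
python3 - <<'E'
from h import *
plan(.5518,.3253,-66.4)
c=camera_model("wrist");p,d=snapshot("wrist");cv2.imwrite("pics/w2.png",p[:,:,::-1]);W=cloud(c,d)
hsv=cv2.cvtColor(p,cv2.COLOR_RGB2HSV)
m=(abs(W[...,0]-.552)<.06)&(abs(W[...,1]-.325)<.06)
a=W[m&(W[...,2]<.015)&(hsv[...,1]<45)&(hsv[...,2]<140)]
print(len(a),rect(a[:,:2]));a=W[m&(W[...,2]>.08)];print(len(a))
E
```

```text
clock: 5.48
tool_pos: [0.5509, 0.3252, 0.1487]
eef_rot: [0.979, 0.206, -0.0, 0.0]
contact_force: [0.2, -0.8, -1.2]
opening: 0.384
finger_force: 15.0
shift mm [ 0.9  0.2 -0. ] turn deg 0.2 rad 0.003 pos [0.5509 0.3252 0.1487] tool y at -66.2 tilt [-0.001 -0.001 -1.   ] q7 -1.87
3520 (array([551.9, 328.1]), array([55.4, 54.3]), 23.9)
64602
```

View pics/w2.png

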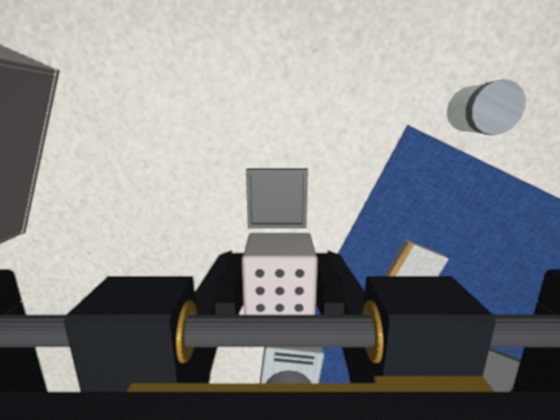

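The view shows the square tray fully visible at (277,197), with the block held square at (280,290). I'll lower it and release.

```bash
python3 -m inch '-.5 .0028 -.0011 .02 0 0 0;-.5 0 0 .03 0 0 0;-.5 0 0 .03 0 0 0;-.5 0 0 .02 0 0 0;-.5 0 0 .01 0 0 0;-.5 0 0 .006 0 0 0;-.5 0 0 .004 0 0 0;-.5 0 0 .002 0 0 0;-.5 0 0 .0015 0 0 0;-.5 0 0 0 0 0 0;-.5 0 0 0 0 0 0'; python3 -c "
from h import *
plan(.553,.3273,-66.4,.0248)"
```

```text
clock: 6.45
tool_pos: [0.554, 0.3277, 0.0261]
eef_rot: [0.979, 0.205, 0.001, -0.0]
contact_force: [0.2, -0.7, -0.8]
opening: 0.384
finger_force: 15.0
shift mm [-1.1 -0.   1.3] turn deg 0.1 rad 0.001 pos [0.554  0.3277 0.0261] tool y at -66.3 tilt [ 0.001  0.001 -1.   ] q7 -1.9
```

```bash
python3 -m inch '-.5 -.001 0 .0012 0 0 0;-.5 0 0 .0006 0 0 0;-.5 0 0 0 0 0 0;-.1 0 0 0 0 0 0;0 0 0 0 0 0 0;.1 0 0 0 0 0 0;.2 0 0 0 0 0 0;.2 0 0 -.015 0 0 0;.2 0 0 -.03 0 0 0;.4 0 0 -.035 0 0 0;.6 0 0 -.03 0 0 0;.7 0 0 0 0 0 0;.7 0 0 0 0 0 0'
python3 - <<'E'
from h import *
plan(.3795,.2365,-66)
p,d=snapshot("top");c=camera_model("top");W=cloud(c,d);cv2.imwrite("pics/t2.png",p[:,:,::-1])
c=camera_model("wrist");p,d=snapshot("wrist");W=cloud(c,d)
m=(abs(W[...,0]-.552)<.05)&(abs(W[...,1]-.327)<.05);b=W[m&(W[...,2]>.025)&(W[...,2]<.05)];print("block",rect(b[:,:2]),np.median(b[:,2]))
m=(abs(W[...,0]-.378)<.06)&(abs(W[...,1]-.237)<.06);b=W[m&(W[...,2]>.055)&(W[...,2]<.07)];print("tin",len(b),rect(b[:,:2]) if len(b)>9 else 0)
E
```

```text
clock: 7.53
tool_pos: [0.554, 0.3278, 0.1364]
eef_rot: [0.979, 0.205, 0.002, -0.001]
contact_force: [0.1, -0.7, -0.3]
opening: 0.847
finger_force: 0.0
shift mm [-196.4   13.7   -1. ] turn deg -0.4 rad -0.006 pos [0.554  0.3278 0.1364] tool y at -66.4 tilt [ 0.004  0.003 -1.   ] q7 -1.88
block (array([552.6, 326.9]), array([33.7, 33.8]), 23.7) 0.03465140880201002
tin 0 0
```

The block is standing flat in its tray, centred to within about 1 mm. The tin is next.

```bash
python3 -m inch '1 -.015 0 -.03 0 0 0;1 -.03 0 -.03 0 0 0;1 -.03 0 -.03 0 0 0;1 -.03 .004 0 0 0 0;1 -.03 .004 0 0 0 0;1 -.03 .004 0 0 0 0;1 -.03 .002 0 0 0 0;1 -.02 0 0 0 0 0;1 -.015 0 0 0 0 0;1 0 0 0 0 0 0;1 0 0 0 0 0 0'
python3 - <<'E'
from h import *
c=camera_model("wrist");p,d=snapshot("wrist");cv2.imwrite("pics/w3.png",p[:,:,::-1]);W=cloud(c,d)
m=(abs(W[...,0]-.378)<.07)&(abs(W[...,1]-.237)<.07);b=W[m&(W[...,2]>.055)&(W[...,2]<.07)];print("tin",len(b))
if len(b)>9:print(rect(b[:,:2]),[np.round(x*1000,1) for x in cv2.minEnclosingCircle(np.float32(b[:,:2]))],b.mean(0))
b=W[m&(W[...,2]>.025)&(W[...,2]<.037)];print("case",len(b),rect(b[:,:2]))
c=camera_model("top");p,d=snapshot("top");W=cloud(c,d);m=(abs(W[...,0]-.378)<.07)&(abs(W[...,1]-.237)<.07);b=W[m&(W[...,2]>.055)&(W[...,2]<.07)];print("top tin",len(b),rect(b[:,:2]) if len(b)>5 else '')
plan(.3795,.2365,-66,.064-.064+.085-.032)
E
```

```text
clock: 8.55
tool_pos: [0.3482, 0.2221, 0.2218]
eef_rot: [0.979, 0.205, -0.001, 0.0]
contact_force: [1.4, 1.0, 1.0]
opening: 1.005
finger_force: 0.0
tin 2309
(array([375.7, 237.9]), array([51.2, 50.6]), 22.2) [array([0.4, 0.2, 0.4, ..., 0.2, 0.4, 0.2], shape=(2000,)), np.float64(26.0)] [0.37636374 0.23806982 0.0636311 ]
case 2558 (array([379. , 238.1]), array([90. , 60.1]), 16.8)
top tin 157 (array([379. , 245.2]), array([34.3, 51.5]), 77.2)
shift mm [ 32.5  -0.3 169.1] turn deg -0.4 rad -0.006 pos [0.3497 0.2231 0.222 ] tool y at -66.4 tilt [ 0.001  0.001 -1.   ] q7 -1.97
```

View pics/w3.png

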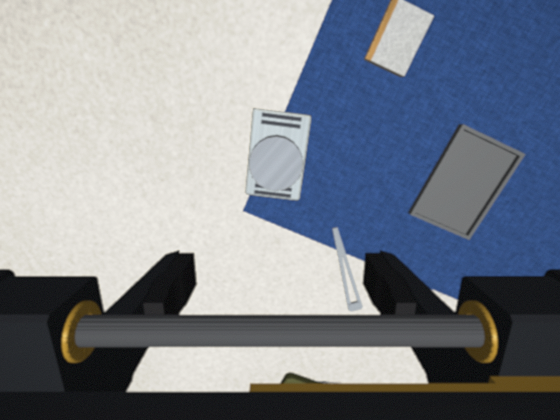

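The tin is at (276,163) in the view, at (376.1, 238.0) mm in the world. I'll descend around it.

```bash
python3 -m inch '1 .015 -.0015 .03 0 0 0;1 .015 -.0016 .03 0 0 0;1 0 0 .035 0 0 0;1 0 0 .03 0 0 0;1 0 0 .02 0 0 0;.8 0 0 .01 0 0 0;.6 0 0 .007 0 0 0;.5 0 0 .004 0 0 0;.5 0 0 .003 0 0 0;.5 0 0 0 0 0 0'; python3 -c "
from h import *
plan(.3761,.238,-66,.053)"
```

```text
clock: 9.48
tool_pos: [0.376, 0.2379, 0.0535]
eef_rot: [0.979, 0.205, 0.0, -0.0]
contact_force: [0.4, -0.3, 0.1]
opening: 0.749
finger_force: 0.0
shift mm [ 0.1 -0.   0.5] turn deg -0.4 rad -0.006 pos [0.376  0.2379 0.0535] tool y at -66.4 tilt [ 0.  0. -1.] q7 -2.05
```

```bash
python3 -m inch '0 0 0 0 0 0 0;-.2 0 0 0 0 0 0;-.2 0 0 0 0 0 0;-.2 0 0 0 0 0 0;-.2 0 0 0 0 0 0;-.2 0 0 0 0 0 0;-.2 0 0 0 0 0 0' 15; python3 -m inch '-.2 0 0 -.006 0 0 0;-.2 0 0 -.012 0 0 0;-.2 0 0 -.02 0 0 0;-.2 0 0 -.02 0 0 0;-.2 0 .015 -.014 0 0 0'; python3 -c "
from h import *
plan(.47,0,-66)"
```

```text
clock: 10.07
tool_pos: [0.3757, 0.2377, 0.0542]
eef_rot: [0.979, 0.205, 0.0, -0.0]
contact_force: [0.5, 0.4, 5.8]
opening: 0.586
finger_force: 15.0
clock: 10.48
tool_pos: [0.3803, 0.2264, 0.1271]
eef_rot: [0.978, 0.207, -0.0, -0.001]
contact_force: [0.8, 0.1, -1.4]
opening: 0.588
finger_force: 15.0
shift mm [ -9.9 243.3  -0.5] turn deg -0.1 rad -0.001 pos [0.3803 0.2264 0.1271] tool y at -66.1 tilt [-0.001  0.002 -1.   ] q7 -2.02
```

```bash
python3 -m inch '-.2 -.001 .02 0 0 0 0;-.2 -.001 .03 0 0 0 0;-.2 -.001 .035 0 0 0 0;-.2 -.001 .035 0 0 0 0;-.2 -.001 .035 0 0 0 0;-.2 -.002 .033 0 0 0 0;-.2 -.005 .032 0 0 0 0;-.2 -.016 .026 0 0 0 0;-.2 -.024 .024 0 0 0 0;-.2 -.024 .024 0 0 0 0;-.2 -.024 .024 0 0 0 0;-.2 -.024 .024 0 0 0 0;-.2 -.024 .024 0 0 0 0;-.2 -.023 .023 0 0 0 0;-.2 -.017 .018 0 0 0 0;-.2 -.013 .012 0 0 0 0;-.2 -.008 .008 0 0 0 0;-.2 0 0 0 0 0 0;-.2 0 0 0 0 0 0'
python3 - <<'E'
from h import *
c=camera_model("wrist");p,d=snapshot("wrist");cv2.imwrite("pics/w4.png",p[:,:,::-1]);W=cloud(c,d)
hsv=cv2.cvtColor(p,cv2.COLOR_RGB2HSV)
m=(abs(W[...,0]-.372)<.06)&(abs(W[...,1]+.237)<.06)&(W[...,2]<.015)&(hsv[...,1]<45)&(hsv[...,2]<140);a=W[m];print(len(a),rect(a[:,:2]))
plan(.372,-.2365,-66)
E
```

```text
clock: 12.07
tool_pos: [0.3607, -0.2512, 0.1261]
eef_rot: [0.979, 0.204, -0.001, 0.0]
contact_force: [0.1, 1.5, -1.9]
opening: 0.585
finger_force: 15.0
4050 (array([ 374.6, -233.4]), array([63.9, 71.4]), 32.9)
shift mm [15.4 -8.4 -0. ] turn deg -0.3 rad -0.005 pos [ 0.3613 -0.2504  0.1261] tool y at -66.3 tilt [-0.001  0.    -1.   ] q7 -1.26
```

View pics/w4.png

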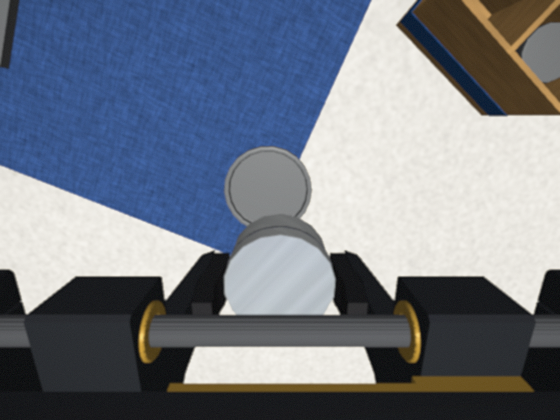

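The dish is at (268,190), slightly hidden by the held tin. I'll fit its circle with a known radius.

```bash
python3 - <<'E'
from h import *
from scipy.optimize import least_squares
c=camera_model("wrist");p=cv2.imread("pics/w4.png")[:,:,::-1].copy();print(onplane(c,[268.5,190],.006))
hsv=cv2.cvtColor(p,cv2.COLOR_RGB2HSV);m=((hsv[...,1]<45)&(hsv[...,2]<140)).astype(np.uint8);m[:140]=0;m[225:]=0;m[:,:215]=0;m[:,325:]=0
m=cv2.morphologyEx(m,cv2.MORPH_OPEN,np.ones((3,3)));k,_=cv2.findContours(m,0,1);k=max(k,key=len)[:,0];k=k[k[:,1]<205]
e=onplane(c,k,.009);f=least_squares(lambda q:np.hypot(*(e-q).T)-.037,e.mean(0),loss="soft_l1",f_scale=.001);print(f.x,np.abs(f.fun).mean())
plan(*f.x,-66.3,.0252)
E
```

```text
[[ 0.37174588 -0.23598639]]
[ 0.36828451 -0.23635304] 0.0007161094040550975
shift mm [ 12.1 -10.  100.9] turn deg -0.0 rad -0.0 pos [ 0.3613 -0.2504  0.1261] tool y at -66.3 tilt [-0.001  0.    -1.   ] q7 -1.26
```

```bash
python3 -m inch '-.2 .0147 -.009 .01 0 0 0;-.2 0 0 .02 0 0 0;-.2 0 0 .025 0 0 0;-.2 0 0 .02 0 0 0;-.2 0 0 .01 0 0 0;-.2 0 0 .006 0 0 0;-.2 0 0 .004 0 0 0;-.2 0 0 .002 0 0 0;-.2 0 0 .002 0 0 0;-.2 0 0 0 0 0 0;-.2 0 0 0 0 0 0'; python3 -c "
from h import *
plan(.3712,-.2363,-66.3,.0252)"
```

```text
clock: 13.03
tool_pos: [0.3724, -0.2368, 0.036]
eef_rot: [0.978, 0.206, -0.002, -0.001]
contact_force: [0.3, -0.6, -2.2]
opening: 0.583
finger_force: 15.0
shift mm [-0.8 -0.9 10.8] turn deg 0.1 rad 0.002 pos [ 0.3724 -0.2368  0.036 ] tool y at -66.2 tilt [-0.004  0.001 -1.   ] q7 -2.21
```

```bash
python3 -m inch '-.2 0 0 .003 0 0 0;-.2 0 0 .002 0 0 0;-.2 0 0 0 0 0 0'; python3 -c "
from h import *
plan(.3712,-.2363,-66.3,.0252)
s=get_state();print(np.round(s['q'],2),np.round(s['qd'],2),np.round(s['contact_force'],1))"
```

```text
clock: 13.28
tool_pos: [0.3719, -0.2375, 0.031]
eef_rot: [0.979, 0.205, -0.002, -0.001]
contact_force: [0.8, 1.0, -2.0]
opening: 0.588
finger_force: 15.0
shift mm [-0.1 -1.4  5.8] turn deg -0.0 rad -0.0 pos [ 0.3719 -0.2375  0.031 ] tool y at -66.3 tilt [-0.004  0.001 -1.   ] q7 -2.28
[ 0.55  0.91 -0.14  2.24  1.59  0.11 -2.28] [-0.01 -0.01  0.03  0.   -0.03 -0.03  0.03] [ 0.8  1.  -2. ]
```

```bash
python3 -m inch '-.2 0 0 .002 0 0 0;-.2 0 0 .0015 0 0 0;-.2 0 -.001 .001 0 0 0;-.2 0 0 .001 0 0 0;-.2 0 0 0 0 0 0;-.2 0 0 0 0 0 0'; python3 -c "
from h import *
plan(.3712,-.2363,-66.3,.0252)
s=get_state();print(np.round(s['q'],2),np.round(s['contact_force'],1))"
```

```text
clock: 13.78
tool_pos: [0.3712, -0.2371, 0.0255]
eef_rot: [0.979, 0.205, -0.002, -0.001]
contact_force: [0.5, -0.2, -2.0]
opening: 0.587
finger_force: 15.0
shift mm [ 0.4 -0.7  0.3] turn deg -0.0 rad -0.001 pos [ 0.3712 -0.2371  0.0255] tool y at -66.3 tilt [-0.005  0.001 -1.   ] q7 -2.34
[ 0.58  0.93 -0.19  2.24  1.65  0.16 -2.34] [ 0.5 -0.2 -2. ]
```

```bash
python3 -m inch '-.2 0 0 .0005 0 0 0;-.2 0 0 .0003 0 0 0;-.2 0 0 0 0 0 0;.25 0 0 0 0 0 0;.4 0 0 0 0 0 0;.5 0 0 0 0 0 0;.5 0 0 0 0 0 0;.5 0 0 -.01 0 0 0;.5 0 0 -.02 0 0 0;.6 0 0 -.025 0 0 0;.6 0 0 -.025 0 0 0;.6 0 0 -.02 0 0 0;.6 0 0 0 0 0 0;.6 0 0 0 0 0 0'
python3 - <<'E'
from h import *
c=camera_model("wrist");p,d=snapshot("wrist");W=cloud(c,d)
m=(abs(W[...,0]-.372)<.05)&(abs(W[...,1]+.237)<.05);b=W[m&(W[...,2]>.025)&(W[...,2]<.05)];print("tin",len(b),rect(b[:,:2]),np.median(b[:,2]))
plan(.47,0,-72.6)
cv2.imwrite("pics/w5.png",p[:,:,::-1]);print(np.round(get_state()['q'],2))
E
```

```text
clock: 14.95
tool_pos: [0.3733, -0.2394, 0.1107]
eef_rot: [0.979, 0.204, 0.0, 0.003]
contact_force: [-1.1, -0.1, -0.5]
opening: 0.806
finger_force: 0.0
tin 3853 (array([ 371.6, -237.2]), array([51.1, 51.3]), 53.1) 0.034655120732496825
shift mm [ 184.7 -180.4   -1.4] turn deg 6.2 rad 0.107 pos [ 0.3728 -0.2392  0.11  ] tool y at -66.4 tilt [-0.    -0.006 -1.   ] q7 -1.7
[ 0.74  0.76 -0.45  2.21  0.98  0.38 -1.7 ]
```

View pics/w5.png

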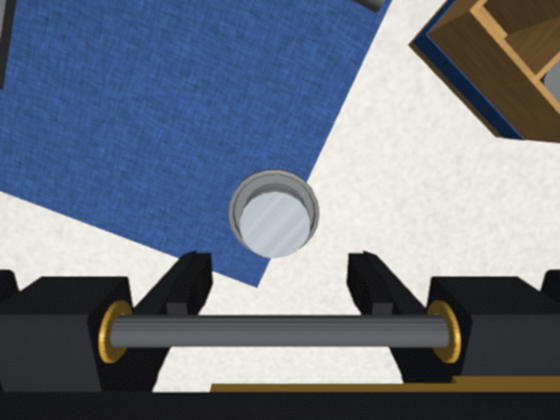

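The tin at (275,225) is standing inside the dish lip, with its top at 34.7 mm, so it is flat. Now back to the case.

```bash
python3 -m inch '1 .013 -.013 -.02 0 0 0;1 .025 -.0245 -.02 0 0 0;1 .0245 -.0239 -.02 0 0 0;1 .0245 -.0239 0 0 0 0;1 .0245 -.0239 0 0 0 0;1 .0245 -.0239 0 0 0 0;1 .0245 -.0239 0 0 0 0;1 .0245 -.0239 0 0 0 0;1 0 -.036 0 0 0 0;1 0 -.036 0 0 0 0;1 0 -.036 0 0 0 0;1 0 -.036 0 0 0 0;1 0 -.036 0 0 0 0;1 -.001 -.036 0 0 0 0;1 -.001 -.025 0 0 0 0;1 -.001 -.013 0 0 0 .06;1 0 0 0 0 0 .058;1 0 0 0 0 0 0;1 0 0 0 0 0 0'
python3 - <<'E'
from h import *
c=camera_model("wrist");p,d=snapshot("wrist");W=cloud(c,d)
m=(abs(W[...,0]-.379)<.07)&(abs(W[...,1]-.238)<.07);b=W[m&(W[...,2]>.025)&(W[...,2]<.037)];print("case",len(b),rect(b[:,:2]),np.median(b[:,2]))
plan(.379,.2381,-73.2,.021)
E
```

```text
clock: 16.58
tool_pos: [0.3653, 0.2324, 0.1668]
eef_rot: [0.989, 0.147, -0.001, 0.004]
contact_force: [0.2, -0.8, -0.2]
opening: 1.0
finger_force: 0.0
case 6541 (array([379.4, 238.4]), array([89.4, 60.2]), 16.7) 0.03169059318875045
shift mm [ 15.1  -2.8 145.8] turn deg 0.1 rad 0.002 pos [0.3655 0.2321 0.1669] tool y at -73.1 tilt [-0.001 -0.007 -1.   ] q7 -2.61
```

q7 is near its limit at −2.61. A half turn gives the same grasp, so I'll test which direction relieves it.

```bash
python3 -c "
from h import *
print(np.round(get_state()['q'],2))"; python3 -m inch '1 0 0 0 0 0 -.06;1 0 0 0 0 0 -.12;1 0 0 0 0 0 -.12;1 0 0 0 0 0 -.12;1 0 0 0 0 0 -.12;1 0 0 0 0 0 -.06;1 0 0 0 0 0 0';python3 -c "
from h import *
print(np.round(get_state()['q'],2))
plan(.379,.2381,-73.2,.021)"
```

```text
[-0.4   0.63 -0.43  2.19  0.63  0.44 -2.61]
clock: 17.22
tool_pos: [0.366, 0.2318, 0.1672]
eef_rot: [0.902, 0.432, -0.002, 0.002]
contact_force: [0.5, -0.1, -0.0]
opening: 0.999
finger_force: 0.0
[-0.29  0.66 -0.61  2.19  0.79  0.52 -2.18]
shift mm [ 13.9   5.8 146.1] turn deg 34.4 rad 0.601 pos [0.366  0.2318 0.1672] tool y at -38.8 tilt [-0.001 -0.006 -1.   ] q7 -2.18
```

Negative turns relieve q7, so I'll complete the half turn that way.

```bash
python3 -m inch '1 0 0 0 0 0 -.06;1 0 0 0 0 0 -.12;1 0 0 0 0 0 -.12;1 0 0 0 0 0 -.12;1 0 0 0 0 0 -.12;1 0 0 0 0 0 -.12;1 0 0 0 0 0 -.12;1 0 0 0 0 0 -.12;1 0 0 0 0 0 -.12;1 0 0 0 0 0 -.12;1 0 0 0 0 0 -.12;1 0 0 0 0 0 -.12;1 0 0 0 0 0 -.12;1 0 0 0 0 0 -.12;1 0 0 0 0 0 -.12;1 0 0 0 0 0 -.12;1 0 0 0 0 0 -.12;1 0 0 0 0 0 -.12;1 0 0 0 0 0 -.12;1 0 0 0 0 0 -.12';python3 -m inch '1 0 0 0 0 0 -.12;1 0 0 0 0 0 -.08;1 0 0 0 0 0 0;1 0 0 0 0 0 0';python3 -c "
from h import *
print(np.round(get_state()['q'],2))
plan(.379,.2381,-73.2,.021)"
```

```text
clock: 18.88
tool_pos: [0.366, 0.232, 0.1672]
eef_rot: [-0.048, 0.999, -0.003, -0.001]
contact_force: [-0.5, 0.3, -0.6]
opening: 0.996
finger_force: 0.0
clock: 19.22
tool_pos: [0.3658, 0.2323, 0.1673]
eef_rot: [-0.143, 0.99, -0.003, -0.001]
contact_force: [0.1, -0.1, -0.8]
opening: 0.999
finger_force: 0.0
[ 0.01  0.88 -1.21  2.18  1.1   0.95 -0.02]
shift mm [-14.7   2.6 146.2] turn deg -0.3 rad -0.005 pos [0.3658 0.2323 0.1673] tool y at 106.5 tilt [-0.001 -0.006 -1.   ] q7 -0.02
```

```bash
python3 -m inch '1 -.0075 .0014 .02 -.006 0 -.005;1 -.0075 .0014 .03 0 0 0;1 0 0 .03 0 0 0;1 0 0 .025 0 0 0;1 0 0 .018 0 0 0;1 0 0 .012 0 0 0;1 0 0 .006 0 0 0;1 0 0 .003 0 0 0;1 0 0 .001 0 0 0;1 0 0 0 0 0 0;1 0 0 0 0 0 0';python3 -c "
from h import *
print(np.round(get_state()['q'],2))
plan(.3792,.2383,-73.2,.021)"
```

```text
clock: 20.13
tool_pos: [0.3793, 0.2401, 0.0234]
eef_rot: [-0.148, 0.989, 0.001, -0.001]
contact_force: [0.5, 0.5, 1.2]
opening: 1.0
finger_force: 0.0
[-0.09  1.15 -1.01  2.2   1.51  0.88 -0.28]
shift mm [ 0.6 -1.7  2.4] turn deg 0.2 rad 0.003 pos [0.3793 0.2401 0.0234] tool y at 107.0 tilt [-0.001  0.001 -1.   ] q7 -0.28
```

```bash
python3 -m inch '.6 .0005 -.0015 .001 0 0 0;.3 0 0 0 0 0 0;.1 0 0 0 0 0 0;0 0 0 0 0 0 0;0 0 0 0 0 0 0;0 0 0 0 0 0 0;0 0 0 0 0 0 0;0 0 0 0 0 0 0' 30;python3 -m inch '0 0 0 -.006 0 0 0;0 0 0 -.012 0 0 0;0 0 0 -.02 0 0 0;0 0 0 -.02 0 0 0;0 0 0 -.012 0 0 0;0 0 0 0 0 0 0'; python3 -c "
from h import *
print(np.round(get_state()['q'],2))
plan(.435,.0248,-89.5)"
```

```text
clock: 20.8
tool_pos: [0.3789, 0.2384, 0.0218]
eef_rot: [-0.148, 0.989, 0.0, -0.001]
contact_force: [0.3, -0.7, 3.4]
opening: 0.679
finger_force: 30.0
clock: 21.3
tool_pos: [0.3795, 0.239, 0.0937]
eef_rot: [-0.148, 0.989, 0.001, 0.0]
contact_force: [-0.1, 1.2, -2.0]
opening: 0.677
finger_force: 30.0
[-0.05  1.01 -1.09  2.19  1.31  0.89 -0.14]
shift mm [   9.7 -221.    -0.5] turn deg 16.5 rad 0.289 pos [0.3795 0.239  0.0937] tool y at 107.0 tilt [ 0.     0.002 -1.   ] q7 -0.14
```

```bash
python3 -m inch '0 .001 -.015 0 0 0 0;0 .0015 -.03 0 0 0 0;0 .0015 -.035 0 0 0 0;0 .0015 -.035 0 0 0 0;0 .0015 -.035 0 0 0 0;0 .001 -.031 0 0 0 0;0 .001 -.025 0 0 0 0;0 .001 -.015 0 0 0 .05;0 0 0 0 0 0 .08;0 0 0 0 0 0 .09;0 0 0 0 0 0 .069;0 0 0 0 0 0 0;0 0 0 0 0 0 0'
python3 - <<'E'
from h import *
plan(.435,.0248,-89.5)
c=camera_model("wrist");p,d=snapshot("wrist");cv2.imwrite("pics/w6.png",p[:,:,::-1]);np.savez("w6.npz",V=c["view"],d=d);W=cloud(c,d)
hsv=cv2.cvtColor(p,cv2.COLOR_RGB2HSV)
m=(abs(W[...,0]-.435)<.08)&(abs(W[...,1]-.025)<.06)&(W[...,2]<.015)&(hsv[...,1]<45)&(hsv[...,2]<140);a=W[m];print(len(a),rect(a[:,:2]))
E
```

```text
clock: 22.38
tool_pos: [0.4337, 0.0237, 0.0909]
eef_rot: [-0.005, 1.0, 0.0, -0.002]
contact_force: [0.5, 0.7, -2.1]
opening: 0.678
finger_force: 30.0
shift mm [-1.3  1.1 -0. ] turn deg 0.1 rad 0.001 pos [0.4337 0.0237 0.0909] tool y at 90.6 tilt [-0.003  0.    -1.   ] q7 0.05
286 (array([442.9,  18.4]), array([ 79.3, 140.6]), 83.4)
```

View pics/w6.png

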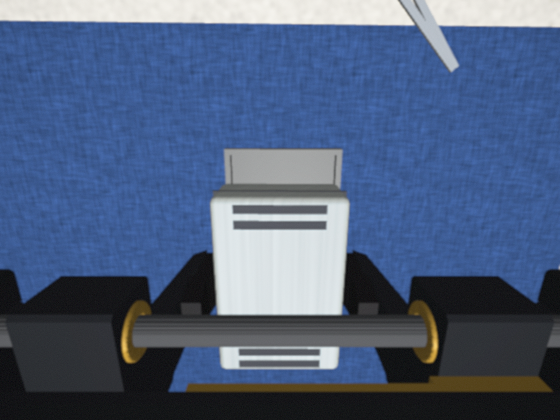

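The tray's near edge is visible between (224,149) and (342,149), parallel to the held case. I'll compute its centre.

```bash
python3 - <<'E'
from h import *
c=camera_model("wrist");e=onplane(c,[[224,149.5],[342.5,149.5]],.009);print(e,np.diff(e,axis=0),"centre",e.mean(0)+[.056,0])
W=cloud(c,np.load("w6.npz")["d"]);b=W[(W[...,2]>.05)&(abs(W[...,0]-.4)<.05)&(abs(W[...,1]-.024)<.029)&(W[...,2]<.11)];print("case top front edge x",np.percentile(b[:,0],1),np.percentile(b[:,1],[1,99]),np.median(b[:,2]))
E
```

```text
[[ 0.37877921 -0.01537734]
 [ 0.37792561  0.06655902]] [[-0.0008536   0.08193636]] centre [0.43435241 0.02559084]
case top front edge x 0.38896702461169347 [-0.00434797  0.05202286] 0.10069719081384651
```

```bash
python3 -m inch '0 -.001 .0015 .01 0 -.002 0;0 0 0 .02 0 0 0;0 0 0 .016 0 0 0;0 0 0 .008 0 0 0;0 0 0 .004 0 0 0;0 0 0 .003 0 0 0;0 0 0 .002 0 0 0;0 0 0 .0015 0 0 0;0 0 0 0 0 0 0;0 0 0 0 0 0 0';python3 -c "
from h import *
plan(.4347,.0252,-89.5,.0248)
s=get_state();print(np.round(s['q'],2),np.round(s['contact_force'],1))"
```

```text
clock: 23.27
tool_pos: [0.4353, 0.0256, 0.0273]
eef_rot: [-0.004, 1.0, 0.0, 0.0]
contact_force: [-0.8, -0.1, -2.7]
opening: 0.68
finger_force: 30.0
shift mm [ 0.6 -0.4  2.5] turn deg -0.0 rad -0.0 pos [0.4353 0.0256 0.0273] tool y at 90.5 tilt [ 0.     0.001 -1.   ] q7 -0.11
[ 0.38  1.1  -0.94  2.24  1.53  0.81 -0.11] [-0.8 -0.1 -2.7]
```

```bash
python3 -m inch '0 0 0 .0015 0 0 0;0 0 0 .001 0 0 0;0 0 0 .0006 0 0 0;0 0 0 0 0 0 0;.4 0 0 0 0 0 0;.5 0 0 0 0 0 0;.6 0 0 0 0 0 0;.6 0 0 0 0 0 0;.6 0 0 -.01 0 0 0;.7 0 0 -.025 0 0 0;.7 0 0 -.03 0 0 0;.7 0 0 -.03 0 0 0;.7 0 0 -.03 0 0 0;.7 0 0 -.03 0 0 0;.7 0 0 -.03 0 0 0;.7 0 0 0 0 0 0'
python3 - <<'E'
from h import *
plan(.5745,-.3665,-89.5,.25)
c=camera_model("wrist");p,d=snapshot("wrist");W=cloud(c,d)
m=(abs(W[...,0]-.435)<.06)&(abs(W[...,1]-.025)<.05);b=W[m&(W[...,2]>.022)&(W[...,2]<.05)];print("case",len(b),rect(b[:,:2]),np.percentile(b[:,2],[5,50,95]))
print(np.round(get_state()['q'],2))
E
```

```text
clock: 24.6
tool_pos: [0.4373, 0.027, 0.2132]
eef_rot: [-0.004, 1.0, 0.001, 0.004]
contact_force: [0.0, -0.7, 0.6]
opening: 0.849
finger_force: 0.0
shift mm [-134.2 -394.6  -36.7] turn deg -0.0 rad -0.0 pos [0.4373 0.027  0.2132] tool y at 90.5 tilt [ 0.008  0.002 -1.   ] q7 0.37
case 4855 (array([435.2,  25.3]), array([89.3, 60.3]), 0.3) [0.03296472 0.03458039 0.03583578]
[ 0.53  0.77 -1.18  2.13  0.94  0.92  0.36]
```

The case is seated at (435.2, 25.3) mm, yaw 0.3°, flat. Next is the bottle, with a hover so that the wrist camera sees it.

```bash
python3 -m inch '.7 -.008 -.016 -.003 0 .004 0;.7 -.017 -.033 -.003 0 .004 0;.7 -.017 -.033 -.003 0 0 0;.7 -.017 -.033 -.003 0 0 0;.7 -.017 -.033 -.003 0 0 0;.7 -.017 -.033 -.003 0 0 0;.7 -.017 -.033 -.003 0 0 0;.7 -.017 -.033 -.003 0 0 0;.7 -.017 -.033 -.003 0 0 0;.7 -.017 -.033 -.003 0 0 0;.7 -.017 -.033 -.003 0 0 0;.7 -.017 -.033 -.003 0 0 0;.7 -.01 -.018 0 0 0 0;.7 0 0 0 0 0 0;.7 0 0 0 0 0 0'
python3 - <<'E'
from h import *
plan(.5745,-.3665,-89.5,.106)
c=camera_model("wrist");p,d=snapshot("wrist");cv2.imwrite("pics/w7.png",p[:,:,::-1]);W=cloud(c,d)
m=(abs(W[...,0]-.57)<.08)&(abs(W[...,1]+.36)<.08)
for lo,hi in((.068,.082),(.112,.13)):
    b=W[m&(W[...,2]>lo)&(W[...,2]<hi)];print(lo,len(b),rect(b[:,:2]),b.mean(0))
print(np.round(get_state()['q'],2))
E
```

```text
clock: 25.9
tool_pos: [0.6431, -0.37, 0.2404]
eef_rot: [-0.003, 1.0, 0.001, -0.006]
contact_force: [0.3, -0.6, -0.4]
opening: 0.852
finger_force: 0.0
shift mm [ 67.1   3.8 135.2] turn deg -0.1 rad -0.002 pos [ 0.6431 -0.37    0.2404] tool y at 90.4 tilt [-0.011  0.001 -1.   ] q7 1.48
0.068 2632 (array([ 557.3, -336. ]), array([100.4, 100.3]), 73.5) [ 0.55386976 -0.33594731  0.0741275 ]
0.112 972 (array([ 573.4, -367. ]), array([26.9, 27.1]), 0.7) [ 0.57316166 -0.3669498   0.12260867]
[ 0.86  1.07 -1.13  1.12  0.92  1.46  1.48]
```

View pics/w7.png

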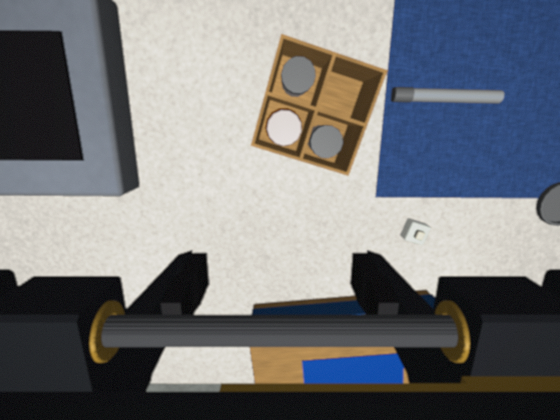

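The cap is at (284,127) in the view, at (573.3, −367.0) mm in the world, well inside its cell. I'll align and descend onto it.

```bash
python3 -m inch '.4 .015 .001 0 0 -.006 0;.4 .025 .001 0 0 -.005 0;.4 .02 .001 0 0 0 0;.4 .01 0 .01 0 0 0;.4 0 0 .02 0 0 0;.3 0 0 .02 0 0 0;.3 0 0 .02 0 0 0;.3 0 0 0 0 0 0;.3 0 0 0 0 0 0'
python3 - <<'E'
from h import *
plan(.5733,-.367,-89.5,.107)
p,d=snapshot("top");W=cloud(camera_model("top"),d);b=W[(W[...,1]<-.42)&(W[...,1]>-.6)&(abs(W[...,0]-.57)<.06)&(W[...,2]>.03)&(W[...,2]<.14)];print("device ymax",np.percentile(b[:,1],99),"z",np.percentile(b[:,2],98))
E
```

```text
clock: 26.7
tool_pos: [0.5728, -0.3659, 0.1724]
eef_rot: [-0.005, 1.0, 0.001, 0.0]
contact_force: [-0.2, 0.1, 0.8]
opening: 0.647
finger_force: 0.0
shift mm [-0.4 -1.2 65.4] turn deg 0.1 rad 0.002 pos [ 0.5728 -0.3659  0.1724] tool y at 90.6 tilt [ 0.     0.002 -1.   ] q7 1.35
device ymax -0.5394046225729432 z 0.05602076309592149
```

```bash
python3 -m inch '.3 -.0004 -.0012 .02 0 0 0;.3 0 0 .02 0 0 0;.3 0 0 .014 0 0 0;.3 0 0 .008 0 0 0;.3 0 0 .003 0 0 0;.3 0 0 0 0 0 0;0 0 0 0 0 0 0;-.3 0 0 0 0 0 0;-.5 0 0 0 0 0 0;-.6 0 0 0 0 0 0;-.6 0 0 0 0 0 0;-.6 0 0 0 0 0 0;-.6 0 0 0 0 0 0;-.6 0 0 0 0 0 0' 25; python3 -c "
from h import *
plan(.5733,-.367,-89.5,.107)"
```

```text
clock: 27.92
tool_pos: [0.5748, -0.3684, 0.1087]
eef_rot: [-0.004, 1.0, 0.0, 0.002]
contact_force: [0.3, 1.2, 1.8]
opening: 0.307
finger_force: 25.0
shift mm [1.5 1.4 1.7] turn deg -0.0 rad -0.001 pos [ 0.5748 -0.3684  0.1087] tool y at 90.5 tilt [ 0.004  0.001 -1.   ] q7 1.31
```

```bash
python3 -m inch '-.6 0 0 -.005 0 0 0;-.6 0 0 -.01 0 0 0;-.6 0 0 -.015 0 0 0;-.6 0 0 -.02 0 0 0;-.6 0 0 -.02 0 0 0;-.6 0 0 -.02 0 0 0;-.6 0 0 -.015 0 0 0;-.6 0 0 -.008 0 0 0;-.6 0 0 0 0 0 0;-.6 0 0 0 0 0 0'
python3 - <<'E'
from h import *
plan(.6651,-.0196,-89.5)
p,d=snapshot("side");cv2.imwrite("pics/s2.png",cv2.resize(p[60:240,180:420],(720,540))[:,:,::-1])
E
```

```text
clock: 28.75
tool_pos: [0.5739, -0.3688, 0.2212]
eef_rot: [-0.004, 1.0, -0.0, 0.001]
contact_force: [-0.1, 0.5, -1.4]
opening: 0.311
finger_force: 24.9
shift mm [-9.400e+01  3.485e+02  2.000e-01] turn deg -0.0 rad -0.001 pos [ 0.5739 -0.3688  0.2212] tool y at 90.5 tilt [ 0.002 -0.    -1.   ] q7 1.39
```

View pics/s2.png

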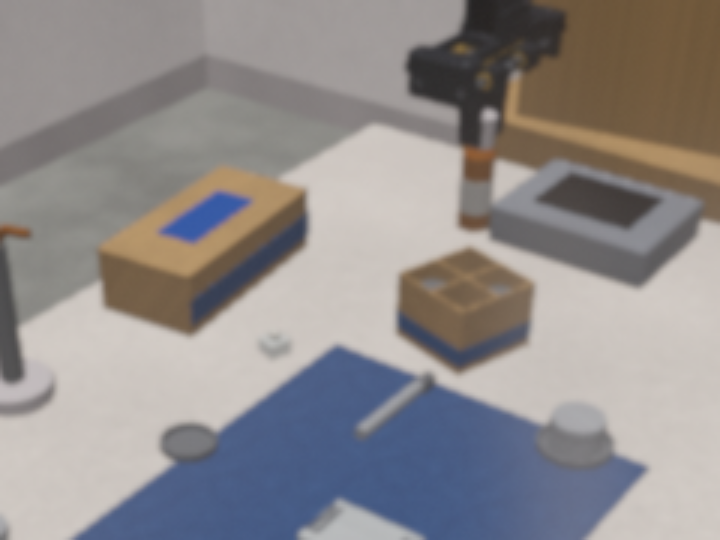

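The bottle hangs upright at (478,170), clear of the carton. I'll carry it to hover just past the coaster so that the camera sees the coaster.

```bash
python3 -m inch '-.6 -.004 .01 0 0 0 0;-.6 -.008 .02 0 0 0 0;-.6 -.012 .03 0 0 0 0;-.6 -.012 .03 0 0 0 0;-.6 -.012 .03 0 0 0 0;-.6 -.012 .03 0 0 0 0;-.6 -.012 .03 0 0 0 0;-.6 -.012 .03 0 0 0 0;-.6 -.012 .03 0 0 0 0;-.6 -.012 .03 0 0 0 0;-.6 -.012 .03 0 0 0 0;-.6 -.012 .025 0 0 0 0;-.6 -.01 .015 0 0 0 0;-.6 -.005 .008 0 0 0 0;-.6 0 0 0 0 0 0;-.6 0 0 0 0 0 0;-.6 0 0 0 0 0 0'
python3 - <<'E'
from h import *
plan(.6651,-.0196,-89.5)
c=camera_model("wrist");p,d=snapshot("wrist");cv2.imwrite("pics/w8.png",p[:,:,::-1]);W=cloud(c,d);hsv=cv2.cvtColor(p,cv2.COLOR_RGB2HSV)
m=(abs(W[...,0]-.665)<.045)&(abs(W[...,1]+.02)<.045)&(W[...,2]<.015)&(hsv[...,1]<45)&(hsv[...,2]<140);a=W[m];print(len(a),rect(a[:,:2]))
E
```

```text
clock: 30.22
tool_pos: [0.7178, -0.0216, 0.2211]
eef_rot: [-0.003, 1.0, -0.001, 0.001]
contact_force: [-0.0, -0.5, -0.6]
opening: 0.307
finger_force: 24.9
shift mm [52.7  2.3 -0.1] turn deg -0.2 rad -0.003 pos [ 0.7178 -0.0216  0.2211] tool y at 90.3 tilt [ 0.002 -0.001 -1.   ] q7 0.93
406 (array([664.3, -19.1]), array([51.4, 51.5]), 89.5)
```

View pics/w8.png

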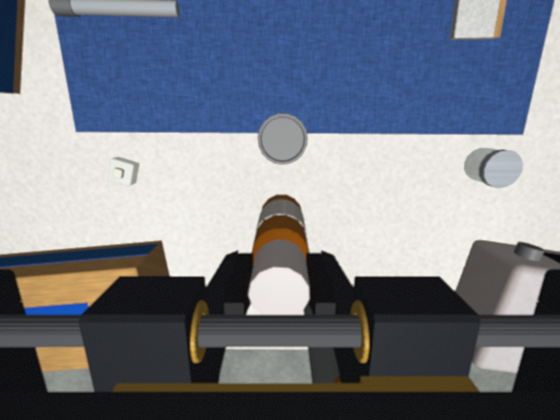

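The coaster is at (282,138), at (664.5, −19.3) mm in the world, with the bottle held upright. I'll move over it and lower.

```bash
python3 -m inch '-.6 .008 .0006 0 0 0 0;-.6 .015 .0006 0 0 0 0;-.6 .015 .0006 0 0 0 0;-.6 .009 .0005 0 0 0 0;-.6 .0048 0 .008 0 0 0;-.6 0 0 .015 0 0 0;-.6 0 0 .02 0 0 0;-.6 0 0 .02 0 0 0;-.6 0 0 .015 0 0 0;-.6 0 0 .01 0 0 0;-.6 0 0 .006 0 0 0;-.6 0 0 .003 0 0 0;-.6 0 0 0 0 0 0;-.6 0 0 0 0 0 0;-.6 0 0 0 0 0 0';python3 -c "
from h import *
plan(.666,-.0193,-89.5,.1087)"
```

```text
clock: 31.52
tool_pos: [0.6673, -0.0173, 0.1256]
eef_rot: [-0.004, 1.0, 0.0, 0.002]
contact_force: [-0.6, 0.6, -0.7]
opening: 0.305
finger_force: 24.9
shift mm [ 1.4 -2.1 16.9] turn deg -0.0 rad -0.001 pos [ 0.6673 -0.0173  0.1256] tool y at 90.5 tilt [ 0.004  0.001 -1.   ] q7 0.76
```

```bash
python3 -m inch '-.6 .0014 -.002 .005 0 .004 0;-.6 0 0 .005 0 0 0;-.6 0 0 .003 0 0 0;-.6 0 0 .0015 0 0 0;-.6 0 0 0 0 0 0;-.6 0 0 0 0 0 0';python3 -c "
from h import *
plan(.666,-.0193,-89.5,.1087)"
```

```text
clock: 32.02
tool_pos: [0.6652, -0.0194, 0.1099]
eef_rot: [-0.004, 1.0, 0.0, -0.001]
contact_force: [0.3, 0.1, -0.9]
opening: 0.31
finger_force: 24.9
shift mm [-0.8  0.1  1.2] turn deg -0.0 rad -0.001 pos [ 0.6652 -0.0194  0.1099] tool y at 90.5 tilt [-0.002  0.001 -1.   ] q7 0.75
```

```bash
python3 -m inch '-.6 0 0 .001 0 -.002 0;-.6 0 0 .0006 0 0 0;-.6 0 0 0 0 0 0;-.6 0 0 0 0 0 0';python3 -c "
from h import *
plan(.666,-.0193,-89.5,.1087);print(get_state()['contact_force'])"
```

```text
clock: 32.35
tool_pos: [0.6654, -0.0194, 0.1087]
eef_rot: [-0.004, 1.0, 0.0, 0.001]
contact_force: [0.0, 0.2, -0.1]
opening: 0.306
finger_force: 24.9
shift mm [-0.6  0.1  0. ] turn deg -0.0 rad -0.001 pos [ 0.6654 -0.0194  0.1087] tool y at 90.5 tilt [ 0.001  0.001 -1.   ] q7 0.75
[ 0.01962222  0.19319888 -0.08005168]
```

Contact force has gone to zero at the expected height, so the bottle has landed. I'll release slowly and rise.

```bash
python3 -m inch '-.35 0 0 0 0 0 0;-.25 0 0 0 0 0 0;-.1 0 0 0 0 0 0;.1 0 0 0 0 0 0;.3 0 0 0 0 0 0;.3 0 0 0 0 0 0;.3 0 0 0 0 0 0;.3 0 0 -.01 0 0 0;.3 0 0 -.02 0 0 0;.3 0 0 -.03 0 0 0;.3 0 0 -.03 0 0 0;.3 0 0 -.03 0 0 0;.3 0 0 -.02 0 0 0;.3 -.03 0 0 0 0 0;.3 -.03 0 0 0 0 0;.3 -.03 0 0 0 0 0;.3 0 0 0 0 0 0;.3 0 0 0 0 0 0'
python3 - <<'E'
from h import *
c=camera_model("wrist");p,d=snapshot("wrist");W=cloud(c,d)
b=W[(abs(W[...,0]-.665)<.04)&(abs(W[...,1]+.02)<.04)&(W[...,2]>.113)&(W[...,2]<.13)];print("cap",len(b),rect(b[:,:2]),b.mean(0))
p,d=snapshot("side");t,_=snapshot("top")
cv2.imwrite("pics/end.png",np.vstack([cv2.resize(p[60:370,130:430],(600,620))[:300],cv2.resize(t[110:330,90:480],(600,300))])[:,:,::-1])
W=cloud(camera_model("top"),snapshot("top")[1])
for n,x,y in(("case",.435,.025),("tin",.3715,-.2372),("block",.5526,.327)):
    b=W[(abs(W[...,0]-x)<.06)&(abs(W[...,1]-y)<.05)&(W[...,2]>.025)&(W[...,2]<.05)];print(n,len(b),rect(b[:,:2]) if len(b)>5 else '',np.median(b[:,2]))
E
```

```text
clock: 33.85
tool_pos: [0.7556, -0.018, 0.2486]
eef_rot: [-0.004, 1.0, 0.001, 0.0]
contact_force: [-0.3, 0.1, 0.2]
opening: 0.652
finger_force: 0.0
cap 996 (array([664.1, -18.2]), array([26.9, 27.1]), 0.6) [ 0.66378698 -0.0180522   0.12264252]
case 1172 (array([437. ,  23.6]), array([59.7, 87.6]), 89.3) 0.03467826541395891
tin 281 (array([ 374.4, -226.4]), array([28.9, 50.1]), 82.3) 0.03468791373745139
block 272 (array([553.1, 325.6]), array([35. , 34.6]), 24.8) 0.03424377902847564
```

View pics/end.png

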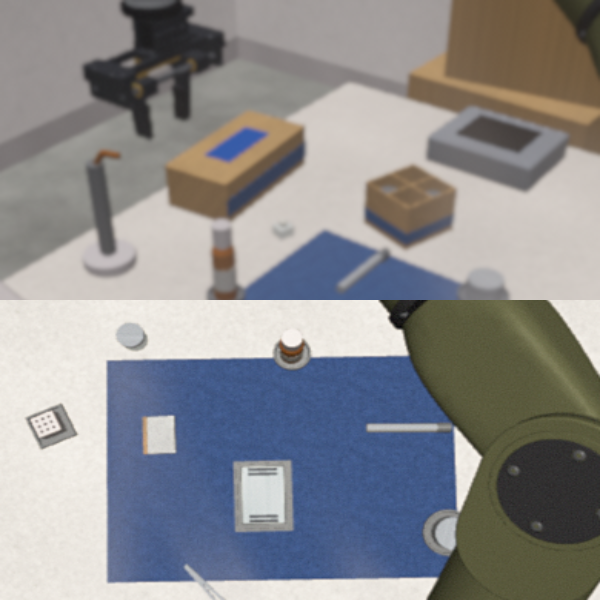

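All four stand in their holders: block (48,425), case (262,495), bottle (291,345), and tin (445,532), partly hidden by the arm. The gripper is clear of everything, so I'll hand in.

```bash
python3 -c "
from plant import r
print(r.finish_job())"
```

```text
the job is handed in; nothing more can be done
None
```

The job is handed in at about 34 s: the block, tin, case and bottle each stand flat inside the lip of their own holder, nothing was tipped, and the gripper is clear of everything.

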